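Ready the wafer iron: brush out, shells shut, heat set, switch on

ROBOT

A 7-joint arm with a two-finger parallel gripper is mounted at the origin on the work surface. World frame = base frame: x ahead of the robot, y to its left, z up, the work surface at z = 0. Lengths are in m, angles in rad, forces in N, time in s.
With the tool pointing down it reaches from about 0.4 to 0.875 m from the base axis. Payload 19.3 kg.
Tool frame: the origin (TCP) lies at the very end of the fingers, on their centre line; the grasp point (between the pads) lies 19 mm behind it; z points along the fingers, y is the line along which they close (so a half turn about z gives the same grasp; the last joint's range is limited). The gripper opens to 85 mm and grips with 20 to 120 N. Pads are 22 mm wide; open, the fingers measure 114 mm over their backs; the gripper's body (76 mm by 85 mm) begins 54 mm behind the grasp point. The pads swing forward as they close: fully open they stand 13 mm farther back than shut.
Start: joints at [1.229, 0.521, -0.036, 1.599, 0.021, 1.021, -0.113], TCP at [0.168, -0.602, 0.21] pointing down, gripper open.
Joint ranges: [-2.91, 2.91], [-0.3, 2.13], [-1.5, 1.42], [0.17, 2.43], [-1.26, 4.41], [0.16, 1.93], [-2.52, 2.52]. Speed limits (rad/s): [1.89, 1.89, 2.39, 2.39, 3.01, 3.01, 3.01].

INTERFACE

Orientations are given as [roll, pitch, yaw] about the fixed x, y, z axes, in that order (R = Rz(yaw) Ry(pitch) Rx(roll)).
In Python, from workcell import monitor, optics, workorder gives the robot as it stands.
- The arm moves only by the tool apply_moves, never from a script. Its arguments are lists of equal length, an entry for each row: "linear": the shift along the tool's x, y, z each as a share of 0.1 m, from -1 to 1, a list of three; "delta_rot": the turn, a rotation vector about the tool's x, y, z each as a share of 120 degrees, from -1 to 1, a list of three. A call has exactly 5 rows; each row is the pose to reach, as a shift and turn from the pose commanded when the call began, along the tool's axes at that moment; what a row does not reach only later rows make up. A row lasts 1/12 s, in which the tool goes at most 41.7 mm and 7.16 degrees, less where a joint would pass 70% of its speed; a pose out of reach is approached as far as the arm can. A call with a number of a shift or a turn outside -1 to 1 is refused whole. A call with a gripper value outside its range is refused whole. "gripper" is the opening, from -1 (shut) to 1 (fully open), set as the call begins (left out, the last holds). The fingers move at their own pace and stop on an object; "force" is the grip in N (left out, the last holds). Time passes only in rows, so rows that repeat a pose let the fingers close, or fill a call up. It gives the time, the measured TCP pose, the force, the opening and the grip force at its end, in the units of the state.
- monitor.observe(): the state, without advancing time (a new reading comes with each control period).
- optics.grab_frame(name): name is "scene" or "top" or "wrist"; returns (picture, depth): 420x560x3 uint8, red, green, blue; 420x560 float32, m along the optical axis (not along the pixel's ray), 0 where there is no reading.
- optics.camera_info(name): a dict with "fx", "fy", "cx", "cy" (pixels), "rvec" (rotation vector, rad) and "tvec" (3), from world to camera coordinates, as OpenCV has them; the wrist camera has in their place "T_tool_cam" (4x4, takes a point from camera to tool coordinates, whose origin is the TCP and whose axes are the flange's). Camera axes: x right, y down, z forward; pixel columns grow to the right and rows downward; lengths in m; the calibration is good to about 2 mm. A picture is of the moment at which its call begins: read the wrist's pose just before it. camera_info takes no time and is no camera call.
- workorder.job_done(): hands the job in; it is judged then, once.
The state is a dict: "clock": time; "qpos": joint angles; "qd": joint speeds; "joint_efforts": joint torques, N m; "position": TCP position; "tool_rot": TCP orientation; "force": force on the tool from outside, world axes, zero at the start; "moment": the same for the moment, N m; "grip_width": finger opening in m; "finger_force": force on a finger pad.
Only numpy, scipy, OpenCV 4.12 (cv2) and the standard library are available. Lean on these libraries where they do the work, as an engineer would, in place of code of your own. Each camera call takes 0.05 s, during which the arm holds its last target. There are 200 camera calls.

TASK

Get the wafer iron ready to heat: first take the crumb brush off its lower plate and lay it flat, bristles down, in the shallow metal tray, then swing the open upper shell over and lower it gently, never letting it slam, until the two shells sit fully shut edge to edge. Next turn the thermostat knob until its pointer lines up with the one long mark, and last push the toggle switch all the way to the back to switch it on. Leave the gingerbread, the tartlet, the can and the wooden cone where they stand.

Things in the scene. Friction and masses are not known exactly. Their poses are not given: they have to be found in the camera images.
- iron: Wafer iron, fixed, stainless housing 230 mm deep (x -115 to 115), 345 wide (y -245 to 100), 55 high. Origin: on the table under the centre of the round dark shells (170 mm across). x points to its back (hinge), y left, z up; turned up to 0.3 rad. On its right part (y -240 to -105) a panel, 75 mm high at x = 0, slopes down to the front by 0.21 rad, with knob (rear) and toggle (front)
- lid (a joint): Angle of the upper shell on its hinge (rad): 0 fully shut, rim on rim; about 1.55 (upright) at the start, stop at 1.75. Stiff hinge: the shell (0.7 kg) stays wherever it is left; 1 to 7 N on the handle moves it
- lid_handle (a point): Centre of the upper shell's handle: black round bar 24 mm thick, 124 mm long, parallel to the hinge, on two steel arms; 220 mm from the hinge axis along the rim plane and 16 mm outside that plane. Shut, it lies 125 mm in front of the iron's origin, 104 mm above the table; upright, 0.31 m high. The shut shell's top is 126 mm above the table
- knob (a joint): Thermostat knob (rad): 0 = pointer straight to the back (off), grows clockwise seen from above, stop at 4.2. The long mark on the panel is at 2.0; the other marks are short. Turns stiffly (0.05 N m) and stays where left
- knob_grip (a point): On the knob's axis, 30 mm above the panel: a black bar grip 52 mm long, 14 wide, 33 high (top 10 mm above this point) on a flat skirt 60 mm across, whose top is 23 mm below this point; white pointer at one end of the bar. The axis is square to the sloped panel: its top leans 0.21 rad to the iron's front. Iron frame: x 29, y -175, z 112 mm
- dial_mark (a point): Middle of the long raised black mark on the panel (16 mm by 4.5 mm), 45 mm from the knob's axis, where the pointer must end
- toggle (a joint): Toggle switch (rad): 0 = leaning to the iron's front (off), 0.9 = leaning fully to the back (on). Stays where left, needs about 1.5 N at the tip
- toggle_tip (a point): Ball end (15 mm) of the steel toggle lever, 44 mm from its pivot, which lies in the panel at x -62, y -175, z 64 mm in the iron's frame. It swings in the iron's x-z plane, 0.45 rad either side of the panel's normal, so the tip travels 38 mm to the back
- brush: Crumb brush lying bristles down on the lower plate: a wooden block 130 mm long (x), 34 mm wide (y), 20 mm thick, on bristles 20 mm high (stiff), 110 g. Origin: centre of its underside; z up; the block is 20 to 40 mm above the origin
- tray: Shallow aluminium tray, 240 mm (x) by 180 mm (y), 26 mm high over its rolled rim, floor 4 mm, fixed, left or right of the iron. Origin: centre of its underside
- sheets: Bystander: pile of square gingerbread sheets with round holes, 150 mm wide, 63 mm high, on the other side of the iron from the tray; origin centre of its underside
- clock: Bystander: upright round gingerbread clock, 136 mm across, 172 mm high, behind on the left; origin centre of its underside
- tartlet: Bystander: tartlet with a stick, 76 mm across, 67 mm high, in front on the left; origin centre of its underside
- tin: Bystander: can, 90 mm across, 115 mm high, behind on the right; origin centre of its underside
- former: Bystander: wooden cone for rolling wafers, 60 mm across the foot, 137 mm high, in front on the right; origin centre of its underside
- plate_center (a point): Centre of the lower shell's cavity floor, 80 mm above the table; the cavity is 156 mm across and its rim 8 mm higher. The brush lies on this floor
- lid_hinge (a point): Middle of the hinge axis, which is parallel to the iron's y; 95 mm behind the iron's origin, 88 mm above the table
There are look-alikes about, which are no part of the job. What is meant by the brush is not blue or red, and is the larger of those in its own colour.

How it is judged:
By the outcome, as a careful person would: the job done as asked, in the order asked, and still so for the second after the job is handed in, with the robot touching nothing.
It also fails if it takes over 72 s, if anything falls off the work surface, if the arm or the gripper's body presses on something with over 40 N, if the wrist force passes 120 N, or if a joint passes its speed limit or range.

## Working session

There is one attempt and no reset: what is moved stays moved. The work goes in short steps, Python scripts to look and compute and a tool call to move; the robot and the scene stay as the last step left them, time stands still between calls to the robot, and variables do not carry over. Pictures are saved under pics/ and viewed, at most 13 in all, crops included, and the job is handed in when it is done.

Besides the shell and the picture viewer there is one more tool, called in YAML: its name, and indented under it one key for each argument. apply_moves: Moves the arm, as the interface text tells. Its arguments: {"type":"object","properties":{"linear":{"type":"array"},"delta_rot":{"type":"array"},"gripper":{"type":"number"},"force":{"type":"number"}},"required":["linear","delta_rot"]}

```bash
mkdir -p pics; ls; cat > h.py <<'E'
import numpy as np, cv2
from scipy.spatial.transform import Rotation as R
from workcell import monitor, optics, workorder
def save(n,img): cv2.imwrite('pics/'+n,img[:,:,::-1])
def world(name,d,us,vs,st=None):
    c=optics.camera_info(name); z=d[vs,us]
    p=np.stack([(us-c['cx'])/c['fx']*z,(vs-c['cy'])/c['fy']*z,z],-1)
    if name=='wrist':
        T=np.array(c['T_tool_cam']); p=p@T[:3,:3].T+T[:3,3]
        return p@R.from_euler('xyz',st['tool_rot']).as_matrix().T+np.array(st['position'])
    M=R.from_rotvec(np.ravel(c['rvec'])).as_matrix(); return (p-np.ravel(c['tvec']))@M
E
python3 - <<'E'
from h import *
print(monitor.observe())
for n in('scene','top'):
    i,d=optics.grab_frame(n); save(n+'0.png',i); np.save(n+'d.npy',d); np.save(n+'i.npy',i); print(optics.camera_info(n))
E
```

```text
pics
{'clock': 0.0, 'qpos': array([ 1.22878249,  0.52201706, -0.03632812,  1.60000571,  0.02121677,
        1.02111378, -0.11278427]), 'qd': array([-1.17950841e-03, -1.44856986e-03, -9.74801389e-06, -1.89508185e-04,
       -3.34468331e-04,  8.98852496e-04, -7.82204867e-04]), 'joint_efforts': array([ 1.73776127e-03, -9.27094388e+01,  1.98136233e+00, -3.69932055e+01,
        1.80428725e-02,  8.07301782e-03,  1.56537243e-05]), 'position': array([ 0.16765808, -0.60171044,  0.20942467]), 'tool_rot': array([-3.14043836e+00,  9.73646488e-05,  2.71829004e-01]), 'force': array([-0.41543187,  0.05356768,  0.28868764]), 'moment': array([-0.06179675, -0.01781232, -0.01724356]), 'finger_force': 0.0, 'grip_width': 0.0851709962144165}
{'fx': 487.91245151878456, 'fy': 487.91245151878456, 'cx': 283.6501776887393, 'cy': 212.23360332312046, 'rvec': array([ 1.12951218,  2.62866211, -0.69044409]), 'tvec': array([ 0.39273124, -0.33895027,  1.47203396])}
{'fx': 380.98620293560435, 'fy': 380.98620293560435, 'cx': 282.7580233355486, 'cy': 214.92517910804636, 'rvec': array([ 2.17628478, -2.12865025,  0.14002157]), 'tvec': array([-0.01724092,  0.56633868,  0.94587928])}
```

View pics/scene0.png

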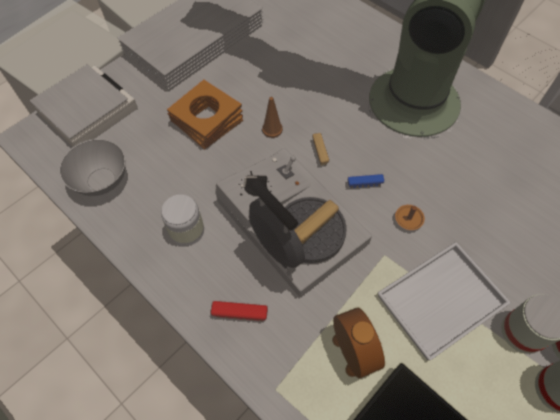

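View pics/top0.png

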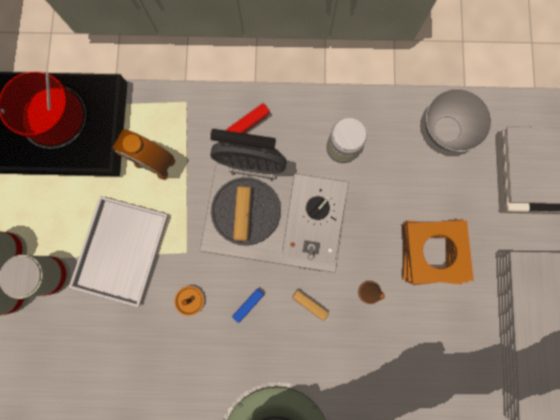

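```bash
python3 - <<'E'
from h import *
d=np.load('topd.npy'); i=np.load('topi.npy'); d2=np.load('scened.npy')
def w(u,v): 
    us,vs=np.meshgrid(np.arange(u-1,u+2),np.arange(v-1,v+2)); return np.round(np.median(world('top',d,us.ravel(),vs.ravel()),0),4)
for n,u,v in [('brush rear',243,190),('brush mid',242,214),('brush front',240,236),('tray TL',105,201),('TR',166,214),('BL',74,288),('BR',137,302),('traymid',120,250),('knob',318,208),('toggle',311,250),('iron FL',202,250),('iron FR',335,269),('iron RR',346,182),('handle L',214,135),('handle R',274,142),('sheets',440,250),('clock',148,150),('can',348,135),('former',370,292),('tart',189,299)]: print(n,w(u,v))
# brush mask
us,vs=np.meshgrid(np.arange(225,262),np.arange(178,248)); P=world('top',d,us.ravel(),vs.ravel())
c=i[vs.ravel(),us.ravel()].astype(int); m=(P[:,2]>.108)&(P[:,2]<.135)&(c[:,0]-c[:,2]>50)
r=cv2.minAreaRect((P[m,:2]*1000).astype(np.float32)); print('brush',m.sum(),r,cv2.boxPoints(r),np.median(P[m,2]))
# housing top z~.055..: left strip; whole iron outline
us,vs=np.meshgrid(np.arange(195,355),np.arange(160,280)); P=world('top',d,us.ravel(),vs.ravel())
m=(P[:,2]>.045)&(P[:,2]<.062); r=cv2.minAreaRect((P[m,:2]*1000).astype(np.float32)); print('housing',m.sum(),r,cv2.boxPoints(r))
us,vs=np.meshgrid(np.arange(60,180),np.arange(190,312)); P=world('top',d,us.ravel(),vs.ravel())
m=(P[:,2]>.018)&(P[:,2]<.04); r=cv2.minAreaRect((P[m,:2]*1000).astype(np.float32)); print('tray',m.sum(),r)
# black dish circle -> plate centre
save('crop1.png',cv2.resize(i[120:280,190:360],None,fx=4.5,fy=3.7,interpolation=cv2.INTER_CUBIC))
E
```

```text
brush rear [0.6136 0.0911 0.1193]
brush mid [0.5556 0.0914 0.1203]
brush front [0.5037 0.0942 0.1193]
tray TL [0.598  0.4727 0.0057]
TR [0.5641 0.3029 0.024 ]
BL [0.3687 0.5214 0.0263]
BR [0.3373 0.3593 0.0258]
traymid [0.4682 0.4218 0.0057]
knob [ 0.5737 -0.0878  0.122 ]
toggle [ 0.4758 -0.0749  0.0878]
iron FL [0.4713 0.196  0.0536]
iron FR [ 0.4314 -0.138   0.0524]
iron RR [ 0.6436 -0.1581  0.0968]
handle L [0.6784 0.1276 0.3192]
handle R [0.6688 0.014  0.3179]
sheets [ 4.871e-01 -4.226e-01 -4.000e-04]
clock [0.6966 0.3125 0.1522]
can [ 0.757  -0.16    0.1146]
former [ 0.3788 -0.2186  0.08  ]
tart [0.3484 0.2266 0.0314]
brush 770 ((559.5234375, 93.37870025634766), (33.983306884765625, 128.8311767578125), 87.9687728881836) [[494.54605  78.68088]
 [623.2963   74.11456]
 [624.50085 108.07652]
 [495.75055 112.64284]] 0.11946039597286193
housing 4267 ((560.9696655273438, 17.340484619140625), (345.0767822265625, 229.97799682617188), 82.25263214111328) [[ 423.77118 -138.12184]
 [ 651.64996 -169.12413]
 [ 698.16815  172.80281]
 [ 470.28937  203.8051 ]]
tray 1267 ((462.3620910644531, 391.79547119140625), (332.3062744140625, 252.17568969726562), 77.74434661865234)
```

View pics/crop1.png

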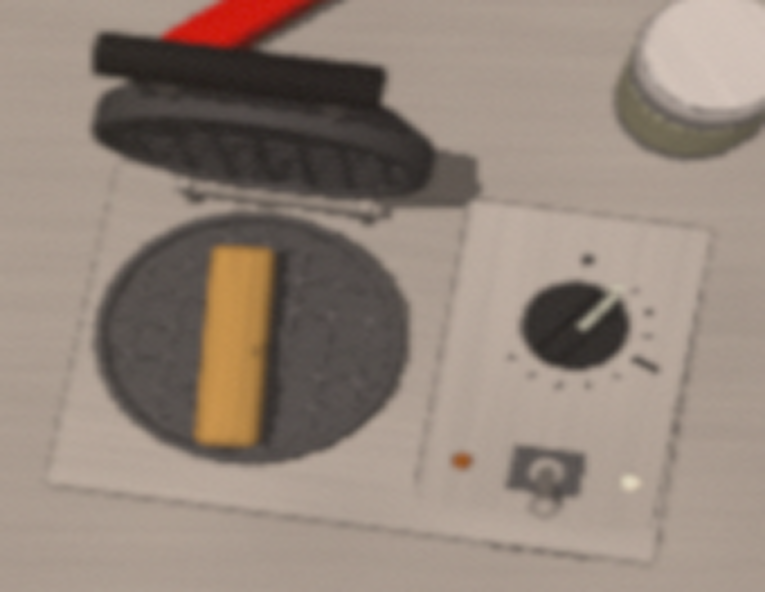

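The brush is the tan block at (242,213) on the plate. The smaller tan block at (310,305) is a decoy. The knob pointer is already at about 0.7 rad, and the tray is on the left. The shells are open.

```bash
cat >> h.py <<'E'
def down(psi): return R.from_euler('xyz',[np.pi,0,psi])
def plan(wps,start=None):
    """wps: list of (pos, Rotation); prints tool-frame linear & rot shares per call"""
    if start is None:
        s=monitor.observe(); start=(np.array(s['position']),R.from_euler('xyz',s['tool_rot']))
    p,r=start
    for q,rr in wps:
        q=np.array(q); l=r.inv().apply(q-p)/.1; a=(r.inv()*rr).as_rotvec()/np.deg2rad(120)
        print(np.round(l,3).tolist(),np.round(a,3).tolist()); p,r=q,rr
# iron frame (world)
YAW=-0.135; O=np.array([.5707,.0892,0]); RI=R.from_euler('z',YAW)
def iron(p): return O+RI.apply(np.array(p)/1000.)
E
python3 - <<'E'
from h import *
a=np.array([.168,-.602,.21]); b=np.array([.555,.093,.21])
plan([(a+(b-a)*k/8,down(.272+2.835*min(k,5)/5)) for k in range(1,9)])
E
```

```text
[0.702, -0.704, -0.005] [-0.0, -0.0, -0.271]
[0.97, -0.221, -0.0] [0.0, 0.0, -0.271]
[0.936, 0.335, 0.0] [0.0, 0.0, -0.271]
[0.61, 0.785, 0.0] [-0.0, 0.0, -0.271]
[0.093, 0.99, 0.0] [0.0, 0.0, -0.271]
[-0.453, 0.885, 0.0] [0.0, 0.0, 0.0]
[-0.453, 0.885, 0.0] [0.0, 0.0, 0.0]
[-0.453, 0.885, 0.0] [0.0, 0.0, 0.0]
```

apply_moves:
  linear:
    - [0.14,-0.14,0]
    - [0.28,-0.28,0]
    - [0.42,-0.42,0]
    - [0.56,-0.56,0]
    - [0.7,-0.7,0]
  delta_rot:
    - [0,0,-0.054]
    - [0,0,-0.108]
    - [0,0,-0.163]
    - [0,0,-0.217]
    - [0,0,-0.271]
  gripper: 0.5

```text
clock: 0.52
position: [0.2166, -0.5148, 0.2097]
tool_rot: [-3.141, -0.0, 0.845]
force: [0.7, -0.9, -1.0]
grip_width: 0.0638
finger_force: 0.0
```

apply_moves:
  linear:
    - [0.19,-0.04,0]
    - [0.39,-0.09,0]
    - [0.58,-0.13,0]
    - [0.78,-0.18,0]
    - [0.97,-0.22,0]
  delta_rot:
    - [0,0,-0.054]
    - [0,0,-0.108]
    - [0,0,-0.163]
    - [0,0,-0.217]
    - [0,0,-0.271]

```text
clock: 0.93
position: [0.2651, -0.4278, 0.2099]
tool_rot: [-3.141, -0.0, 1.413]
force: [0.3, 0.4, -0.2]
grip_width: 0.0641
finger_force: 0.0
```

apply_moves:
  linear:
    - [0.19,0.07,0]
    - [0.37,0.13,0]
    - [0.56,0.2,0]
    - [0.75,0.27,0]
    - [0.94,0.34,0]
  delta_rot:
    - [0,0,-0.054]
    - [0,0,-0.108]
    - [0,0,-0.163]
    - [0,0,-0.217]
    - [0,0,-0.271]

```text
clock: 1.35
position: [0.3139, -0.3408, 0.2099]
tool_rot: [-3.141, -0.0, 1.98]
force: [-0.9, -0.6, -0.0]
grip_width: 0.0642
finger_force: 0.0
```

apply_moves:
  linear:
    - [0.12,0.16,0]
    - [0.24,0.31,0]
    - [0.37,0.47,0]
    - [0.49,0.63,0]
    - [0.61,0.79,0]
  delta_rot:
    - [0,0,-0.054]
    - [0,0,-0.108]
    - [0,0,-0.163]
    - [0,0,-0.217]
    - [0,0,-0.271]

```text
clock: 1.77
position: [0.3626, -0.2537, 0.21]
tool_rot: [-3.141, -0.0, 2.548]
force: [0.3, -0.2, -0.3]
grip_width: 0.064
finger_force: 0.0
```

apply_moves:
  linear:
    - [0.02,0.2,0]
    - [0.04,0.4,0]
    - [0.06,0.6,0]
    - [0.08,0.8,0]
    - [0.09,0.99,0]
  delta_rot:
    - [0,0,-0.054]
    - [0,0,-0.108]
    - [0,0,-0.163]
    - [0,0,-0.217]
    - [0,0,-0.271]

```text
clock: 2.18
position: [0.411, -0.1668, 0.21]
tool_rot: [-3.142, -0.0, 3.115]
force: [0.0, -0.7, -0.2]
grip_width: 0.0641
finger_force: 0.0
```

apply_moves:
  linear:
    - [-0.09,0.18,0]
    - [-0.18,0.35,0]
    - [-0.27,0.53,0]
    - [-0.36,0.71,0]
    - [-0.45,0.89,0]
  delta_rot:
    - [0,0,0]
    - [0,0,0]
    - [0,0,0]
    - [0,0,0]
    - [0,0,0]

```text
clock: 2.6
position: [0.4588, -0.0795, 0.2099]
tool_rot: [3.142, -0.0, 3.109]
force: [1.0, -0.8, -0.3]
grip_width: 0.0637
finger_force: 0.0
```

apply_moves:
  linear:
    - [-0.09,0.18,0]
    - [-0.18,0.35,0]
    - [-0.27,0.53,0]
    - [-0.36,0.71,0]
    - [-0.45,0.89,0]
  delta_rot:
    - [0,0,0]
    - [0,0,0]
    - [0,0,0]
    - [0,0,0]
    - [0,0,0]

```text
clock: 3.02
position: [0.5067, 0.008, 0.2098]
tool_rot: [-3.142, -0.0, 3.109]
force: [0.7, -0.4, 0.8]
grip_width: 0.0642
finger_force: 0.0
```

apply_moves:
  linear:
    - [-0.09,0.18,0]
    - [-0.18,0.35,0]
    - [-0.27,0.53,0]
    - [-0.36,0.71,0]
    - [-0.45,0.89,0]
  delta_rot:
    - [0,0,0]
    - [0,0,0]
    - [0,0,0]
    - [0,0,0]
    - [0,0,0]

```text
clock: 3.43
position: [0.5545, 0.0955, 0.2097]
tool_rot: [-3.141, -0.0, 3.11]
force: [0.5, -1.0, -0.4]
grip_width: 0.064
finger_force: 0.0
```

apply_moves:
  linear:
    - [0,-0.02,0.12]
    - [0,-0.02,0.24]
    - [0,-0.02,0.36]
    - [0,-0.02,0.48]
    - [0,-0.02,0.6]
  delta_rot:
    - [0,0,0]
    - [0,0,0]
    - [0,0,0]
    - [0,0,0]
    - [0,0,0]

```text
clock: 3.85
position: [0.5538, 0.0919, 0.1486]
tool_rot: [-3.141, -0.001, 3.109]
force: [-0.0, -0.2, -0.3]
grip_width: 0.0641
finger_force: 0.0
```

apply_moves:
  linear:
    - [0,0,0.15]
    - [0,0,0.3]
    - [0,0,0.42]
    - [0,0,0.52]
    - [0,0,0.58]
  delta_rot:
    - [0,0,0]
    - [0,0,0]
    - [0,0,0]
    - [0,0,0]
    - [0,0,0]

```text
clock: 4.27
position: [0.5537, 0.0925, 0.0906]
tool_rot: [-3.141, -0.001, 3.11]
force: [-0.0, -0.1, 0.6]
grip_width: 0.0641
finger_force: 0.0
```

apply_moves:
  linear:
    - [0,0,0]
    - [0,0,0]
    - [0,0,0]
    - [0,0,0]
    - [0,0,0]
  delta_rot:
    - [0,0,0]
    - [0,0,0]
    - [0,0,0]
    - [0,0,0]
    - [0,0,0]
  gripper: -0.5
  force: 40

```text
clock: 4.68
position: [0.5545, 0.0929, 0.0927]
tool_rot: [3.141, 0.001, 3.11]
force: [-0.9, 0.1, 5.5]
grip_width: 0.0325
finger_force: 40.2
```

apply_moves:
  linear:
    - [0,0,0]
    - [0,0,0]
    - [0,0,0]
    - [0,0,0]
    - [0,0,0]
  delta_rot:
    - [0,0,0]
    - [0,0,0]
    - [0,0,0]
    - [0,0,0]
    - [0,0,0]

```text
clock: 5.1
position: [0.5546, 0.0929, 0.0926]
tool_rot: [3.141, 0.001, 3.11]
force: [-1.6, 0.3, 7.3]
grip_width: 0.0326
finger_force: 40.4
```

apply_moves:
  linear:
    - [0,0,-0.05]
    - [0,0,-0.15]
    - [0,0,-0.3]
    - [0,0,-0.5]
    - [0,0,-0.7]
  delta_rot:
    - [0,0,0]
    - [0,0,0]
    - [0,0,0]
    - [0,0,0]
    - [0,0,0]

```text
clock: 5.52
position: [0.554, 0.0928, 0.1634]
tool_rot: [3.141, -0.0, 3.11]
force: [-0.5, -0.5, -0.4]
grip_width: 0.0324
finger_force: 40.0
```

```bash
python3 - <<'E'
from h import *
a=np.array([.554,.093,.1634]); b=np.array([.463,.415,.1634])
P=[(a+(b-a)*k/4,down(3.11-.21*k/4)) for k in range(1,5)]
plan(P+[([.463,.415,.0934],down(2.9)),([.463,.415,.0184],down(2.9))])
E
```

```text
[0.253, 0.8, 0.0] [0.0, -0.0, 0.025]
[0.294, 0.783, 0.0] [0.0, -0.0, 0.025]
[0.335, 0.767, 0.0] [-0.0, -0.0, 0.025]
[0.375, 0.748, 0.0] [0.0, -0.0, 0.025]
[0.0, 0.0, 0.7] [0.0, 0.0, 0.0]
[0.0, -0.0, 0.75] [0.0, 0.0, 0.0]
```

apply_moves:
  linear:
    - [0.03,0.1,0]
    - [0.08,0.25,0]
    - [0.13,0.43,0]
    - [0.19,0.61,0]
    - [0.25,0.8,0]
  delta_rot:
    - [0,0,0.005]
    - [0,0,0.01]
    - [0,0,0.015]
    - [0,0,0.02]
    - [0,0,0.025]

```text
clock: 5.93
position: [0.5317, 0.174, 0.1629]
tool_rot: [3.141, 0.001, 3.056]
force: [0.6, -0.2, -0.9]
grip_width: 0.0325
finger_force: 40.0
```

apply_moves:
  linear:
    - [0.06,0.16,0]
    - [0.12,0.31,0]
    - [0.18,0.47,0]
    - [0.23,0.63,0]
    - [0.29,0.78,0]
  delta_rot:
    - [0,0,0.005]
    - [0,0,0.01]
    - [0,0,0.015]
    - [0,0,0.02]
    - [0,0,0.025]

```text
clock: 6.35
position: [0.5093, 0.2546, 0.1629]
tool_rot: [3.141, 0.0, 3.004]
force: [-0.7, -0.2, -1.3]
grip_width: 0.0325
finger_force: 40.0
```

apply_moves:
  linear:
    - [0.07,0.15,0]
    - [0.13,0.31,0]
    - [0.2,0.46,0]
    - [0.27,0.62,0]
    - [0.34,0.77,0]
  delta_rot:
    - [0,0,0.005]
    - [0,0,0.01]
    - [0,0,0.015]
    - [0,0,0.02]
    - [0,0,0.025]

```text
clock: 6.77
position: [0.486, 0.3355, 0.1629]
tool_rot: [3.141, 0.0, 2.952]
force: [0.8, -0.1, -0.3]
grip_width: 0.0327
finger_force: 40.0
```

apply_moves:
  linear:
    - [0.1,0.2,0]
    - [0.19,0.38,0]
    - [0.27,0.54,0]
    - [0.33,0.66,0]
    - [0.38,0.75,0]
  delta_rot:
    - [0,0,0.005]
    - [0,0,0.01]
    - [0,0,0.015]
    - [0,0,0.02]
    - [0,0,0.025]

```text
clock: 7.18
position: [0.4624, 0.4168, 0.1628]
tool_rot: [3.141, -0.0, 2.901]
force: [-0.6, -0.0, -1.4]
grip_width: 0.0324
finger_force: 40.0
```

apply_moves:
  linear:
    - [0,0,0.1]
    - [0,0,0.25]
    - [0,0,0.4]
    - [0,0,0.55]
    - [0,0,0.7]
  delta_rot:
    - [0,0,0]
    - [0,0,0]
    - [0,0,0]
    - [0,0,0]
    - [0,0,0]

```text
clock: 7.6
position: [0.4635, 0.4142, 0.0908]
tool_rot: [-3.141, 0.0, 2.9]
force: [0.5, -0.3, -1.7]
grip_width: 0.0327
finger_force: 40.0
```

apply_moves:
  linear:
    - [0,0,0.2]
    - [0,0,0.4]
    - [0,0,0.55]
    - [0,0,0.66]
    - [0,0,0.72]
  delta_rot:
    - [0,0,0]
    - [0,0,0]
    - [0,0,0]
    - [0,0,0]
    - [0,0,0]

```text
clock: 8.02
position: [0.4628, 0.4147, 0.0184]
tool_rot: [-3.14, -0.001, 2.9]
force: [-0.4, -0.3, -1.1]
grip_width: 0.0326
finger_force: 40.0
```

apply_moves:
  linear:
    - [0,0,0.005]
    - [0,0,0.01]
    - [0,0,0.015]
    - [0,0,0.015]
    - [0,0,0.015]
  delta_rot:
    - [0,0,0]
    - [0,0,0]
    - [0,0,0]
    - [0,0,0]
    - [0,0,0]

```text
clock: 8.43
position: [0.4633, 0.4156, 0.0192]
tool_rot: [3.141, 0.001, 2.9]
force: [-0.4, -0.2, -1.2]
grip_width: 0.0326
finger_force: 40.0
```

apply_moves:
  linear:
    - [0,0,0]
    - [0,0,0]
    - [0,0,0]
    - [0,0,0]
    - [0,0,0]
  delta_rot:
    - [0,0,0]
    - [0,0,0]
    - [0,0,0]
    - [0,0,0]
    - [0,0,0]
  gripper: 0.4

```text
clock: 8.85
position: [0.4631, 0.4154, 0.0186]
tool_rot: [3.141, 0.0, 2.9]
force: [0.3, 0.0, -0.7]
grip_width: 0.0598
finger_force: 0.0
```

apply_moves:
  linear:
    - [0,0,-0.1]
    - [0,0,-0.25]
    - [0,0,-0.45]
    - [0,0,-0.7]
    - [0,0,-0.95]
  delta_rot:
    - [0,0,0]
    - [0,0,0]
    - [0,0,0]
    - [0,0,0]
    - [0,0,0]

```text
clock: 9.27
position: [0.4628, 0.4155, 0.1159]
tool_rot: [3.141, -0.0, 2.901]
force: [-0.3, -0.4, 0.3]
grip_width: 0.0597
finger_force: 0.0
```

```bash
python3 - <<'E'
from h import *
s=monitor.observe(); print(s['qpos'],s['position'],s['tool_rot'])
i,d=optics.grab_frame('scene'); d=np.array(d)
us,vs=np.meshgrid(np.arange(370,515),np.arange(240,360)); us=us.ravel();vs=vs.ravel(); P=world('scene',d,us,vs)
c=i[vs,us].astype(int); m=(c[:,0]-c[:,2]>50)&(P[:,2]>.025)&(P[:,2]<.06)
print(m.sum(),cv2.minAreaRect((P[m,:2]*1000).astype(np.float32)),np.percentile(P[m,2],[5,50,95]))
a=i[220:370,350:530]; save('s2.png',cv2.resize(a,None,fx=3,fy=3))
E
```

```text
[-0.37053992  0.71420495 -0.69982818  1.66469376  0.53896056  0.96423348
  0.06423931] [0.46280057 0.41549538 0.11589901] [ 3.14116082e+00 -5.95144989e-05  2.90057307e+00]
370 ((472.9259033203125, 417.24615478515625), (29.215234756469727, 126.98860931396484), 76.19075012207031) [0.03895702 0.04220503 0.04565362]
```

View pics/s2.png

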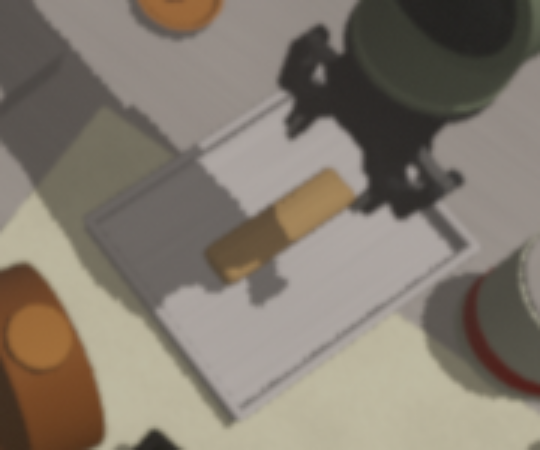

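```bash
python3 - <<'E'
from h import *
plan([([.463,.385,.205],down(2.412)),([.50,.32,.27],down(1.924)),([.56,.25,.33],down(1.436)),([.615,.175,.36],down(1.436)),([.675,.1,.36],down(1.436)),([.675,.075,.36],down(1.436)),([.675,.075,.293],down(1.436))])
E
```

```text
[-0.068, -0.312, -0.843] [0.003, 0.001, 0.233]
[-0.709, -0.238, -0.65] [0.0, -0.0, 0.233]
[-0.864, 0.321, -0.6] [0.0, -0.0, 0.233]
[-0.669, 0.646, -0.3] [0.0, 0.0, 0.0]
[-0.663, 0.695, 0.0] [0.0, 0.0, 0.0]
[-0.248, 0.034, 0.0] [0.0, 0.0, 0.0]
[0.0, -0.0, 0.67] [0.0, 0.0, 0.0]
```

apply_moves:
  linear:
    - [-0.01,-0.06,-0.17]
    - [-0.03,-0.12,-0.34]
    - [-0.04,-0.18,-0.51]
    - [-0.05,-0.25,-0.68]
    - [-0.07,-0.31,-0.85]
  delta_rot:
    - [0,0,0.047]
    - [0,0,0.093]
    - [0,0,0.14]
    - [0,0,0.187]
    - [0,0,0.233]
  gripper: 0.2

```text
clock: 9.73
position: [0.462, 0.3835, 0.2008]
tool_rot: [3.14, -0.0, 2.408]
force: [-0.8, -0.4, 0.6]
grip_width: 0.0511
finger_force: 0.0
```

apply_moves:
  linear:
    - [-0.14,-0.05,-0.13]
    - [-0.28,-0.1,-0.26]
    - [-0.42,-0.14,-0.39]
    - [-0.57,-0.19,-0.52]
    - [-0.71,-0.24,-0.65]
  delta_rot:
    - [0,0,0.047]
    - [0,0,0.093]
    - [0,0,0.14]
    - [0,0,0.187]
    - [0,0,0.233]

```text
clock: 10.15
position: [0.4994, 0.3179, 0.2656]
tool_rot: [3.14, -0.001, 1.92]
force: [1.4, 0.2, -0.2]
grip_width: 0.0512
finger_force: 0.0
```

apply_moves:
  linear:
    - [-0.17,0.06,-0.12]
    - [-0.34,0.13,-0.24]
    - [-0.52,0.19,-0.36]
    - [-0.69,0.26,-0.48]
    - [-0.86,0.32,-0.6]
  delta_rot:
    - [0,0,0.047]
    - [0,0,0.093]
    - [0,0,0.14]
    - [0,0,0.187]
    - [0,0,0.233]

```text
clock: 10.57
position: [0.5593, 0.2483, 0.3256]
tool_rot: [3.141, -0.001, 1.432]
force: [1.5, 0.2, -0.4]
grip_width: 0.0511
finger_force: 0.0
```

apply_moves:
  linear:
    - [-0.13,0.13,-0.06]
    - [-0.27,0.26,-0.12]
    - [-0.4,0.39,-0.18]
    - [-0.53,0.52,-0.24]
    - [-0.67,0.65,-0.3]
  delta_rot:
    - [0,0,0]
    - [0,0,0]
    - [0,0,0]
    - [0,0,0]
    - [0,0,0]

```text
clock: 10.98
position: [0.6145, 0.1734, 0.3553]
tool_rot: [3.141, -0.001, 1.437]
force: [-0.5, 0.2, -0.7]
grip_width: 0.0511
finger_force: 0.0
```

apply_moves:
  linear:
    - [-0.2,0.2,0]
    - [-0.4,0.36,0]
    - [-0.6,0.5,0]
    - [-0.75,0.62,0]
    - [-0.9,0.71,0]
  delta_rot:
    - [0,0,0]
    - [0,0,0]
    - [0,0,0]
    - [0,0,0]
    - [0,0,0]

```text
clock: 11.4
position: [0.6731, 0.0739, 0.3548]
tool_rot: [3.141, -0.001, 1.436]
force: [-0.2, 0.2, -0.9]
grip_width: 0.0513
finger_force: 0.0
```

```bash
python3 - <<'E'
from h import *
s=monitor.observe(); print(s['qpos'],s['position'],s['tool_rot'])
i,d=optics.grab_frame('wrist'); save('w1.png',i)
us,vs=np.meshgrid(np.arange(0,560),np.arange(0,420)); us=us.ravel();vs=vs.ravel(); d=np.array(d); P=world('wrist',d,us,vs,s)
m=(d[vs,us]>0)&(P[:,2]>.28)&(P[:,2]<.325)&(abs(P[:,0]-.675)<.05)&(abs(P[:,1]-.075)<.08)
print(m.sum(),P[m].mean(0) if m.any() else 0, cv2.minAreaRect((P[m,:2]*1000).astype(np.float32)) if m.any() else 0,np.percentile(P[m,2],[5,50,99]) if m.any() else 0)
E
```

```text
[ 0.00883747  0.5316507  -0.35154025  1.22732539  0.17709971  1.4112436
 -0.46012088] [0.67314406 0.0739404  0.35476993] [ 3.14095820e+00 -9.96795446e-04  1.43629600e+00]
6853 [0.67671243 0.08042188 0.31690401] ((676.0850830078125, 74.91697692871094), (123.6346435546875, 24.008377075195312), 82.21536254882812) [0.31045643 0.3179204  0.32044683]
```

View pics/w1.png

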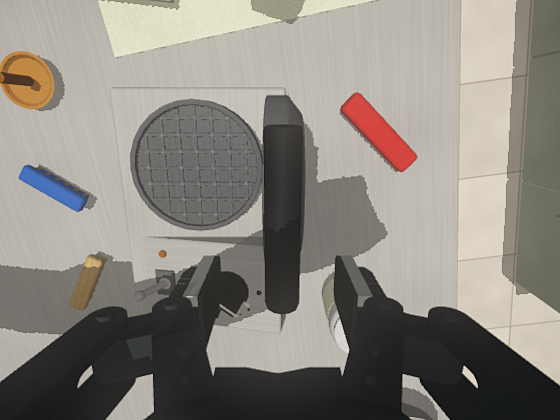

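apply_moves:
  linear:
    - [0,0.03,0.15]
    - [0,0.03,0.3]
    - [0,0.03,0.45]
    - [0,0.03,0.55]
    - [0,0.03,0.61]
  delta_rot:
    - [0,0,0]
    - [0,0,0]
    - [0,0,0]
    - [0,0,0]
    - [0,0,0]

```text
clock: 11.87
position: [0.6753, 0.0748, 0.2922]
tool_rot: [-3.141, -0.0, 1.437]
force: [-0.4, 0.4, 0.2]
grip_width: 0.0513
finger_force: 0.0
```

apply_moves:
  linear:
    - [0,0,0]
    - [0,0,0]
    - [0,0,0]
    - [0,0,0]
    - [0,0,0]
  delta_rot:
    - [0,0,0]
    - [0,0,0]
    - [0,0,0]
    - [0,0,0]
    - [0,0,0]
  gripper: -0.6
  force: 25

```text
clock: 12.28
position: [0.6762, 0.0747, 0.2935]
tool_rot: [3.14, -0.001, 1.436]
force: [0.9, -0.4, 5.9]
grip_width: 0.018
finger_force: 20.7
```

```bash
python3 - <<'E'
from h import *
s=monitor.observe(); print(s['position'],s['tool_rot'],s['force'],s['grip_width'])
off=np.array([0,0,s['position'][2]-.308])
def hd(t): 
    c,n=np.cos(t),np.sin(t); return iron([95-220*c+16*n,0,88+220*n+16*c])
d=hd(1.55)-np.array([.6761,.0749,.308]); print('model err',d)
p0=np.array(s['position']); r0=R.from_euler('xyz',s['tool_rot'])
ts=np.linspace(1.55,0,11)
for t0,t1 in zip(ts[:-1],ts[1:]):
    q0=p0+hd(t0)-hd(1.55); print(round(t1,3),[np.round(r0.inv().apply(hd(t0+(t1-t0)*k/5)-hd(t0))/.1,3).tolist() for k in range(1,6)],p0+hd(t1)-hd(1.55))
E
```

```text
[0.67622323 0.07472982 0.29350625] [ 3.14012911e+00 -5.74744631e-04  1.43618985e+00] [ 0.85914947 -0.39871864  5.87770346] 0.017976632167045255
model err [ 5.33825086e-05 -2.33267548e-05  2.85145367e-04]
1.395 [[0.0, -0.068, -0.003], [0.0, -0.137, -0.003], [0.0, -0.205, -0.001], [0.0, -0.273, 0.002], [0.0, -0.341, 0.008]] [0.64238933 0.07932535 0.29262865]
1.24 [[0.0, -0.068, 0.008], [0.0, -0.136, 0.018], [0.0, -0.203, 0.03], [0.0, -0.27, 0.045], [0.0, -0.336, 0.061]] [0.60909529 0.08384755 0.28649033]
1.085 [[0.0, -0.066, 0.018], [0.0, -0.131, 0.039], [0.0, -0.196, 0.061], [0.0, -0.26, 0.086], [0.0, -0.323, 0.112]] [0.57713942 0.08818799 0.27523846]
0.93 [[0.0, -0.062, 0.028], [0.0, -0.124, 0.059], [0.0, -0.184, 0.091], [0.0, -0.243, 0.125], [0.0, -0.301, 0.161]] [0.5472879  0.09224261 0.25914284]
0.775 [[0.0, -0.057, 0.038], [0.0, -0.113, 0.077], [-0.0, -0.168, 0.118], [-0.0, -0.221, 0.161], [-0.0, -0.273, 0.205]] [0.5202565  0.09591418 0.23858938]
0.62 [[-0.0, -0.051, 0.046], [-0.0, -0.1, 0.093], [-0.0, -0.147, 0.142], [-0.0, -0.194, 0.193], [-0.0, -0.238, 0.245]] [0.49669333 0.09911467 0.2140709 ]
0.465 [[-0.0, -0.043, 0.053], [-0.0, -0.084, 0.108], [-0.0, -0.124, 0.164], [-0.0, -0.161, 0.221], [-0.0, -0.198, 0.279]] [0.47716338 0.10176735 0.18617527]
0.31 [[-0.0, -0.034, 0.059], [-0.0, -0.067, 0.119], [-0.0, -0.097, 0.181], [-0.0, -0.126, 0.243], [-0.0, -0.152, 0.306]] [0.46213491 0.10380861 0.15557135]
0.155 [[-0.0, -0.025, 0.064], [-0.0, -0.047, 0.128], [-0.0, -0.068, 0.193], [-0.0, -0.087, 0.259], [-0.0, -0.103, 0.326]] [0.45196825 0.10518951 0.12299292]
0.0 [[-0.0, -0.014, 0.067], [-0.0, -0.027, 0.134], [-0.0, -0.037, 0.202], [-0.0, -0.045, 0.27], [-0.0, -0.052, 0.338]] [0.44690718 0.10587693 0.08922111]
```

apply_moves:
  linear:
    - [0,0,0]
    - [0,0,0]
    - [0,0,0]
    - [0,0,0.04]
    - [0,0,0.08]
  delta_rot:
    - [0,0,0]
    - [0,0,0]
    - [0,0,0]
    - [0,0,0]
    - [0,0,0]
  gripper: 0.0

```text
clock: 12.7
position: [0.6758, 0.0746, 0.2841]
tool_rot: [3.142, -0.0, 1.436]
force: [0.1, -0.3, 0.1]
grip_width: 0.043
finger_force: 0.0
```

apply_moves:
  linear:
    - [0,0,0]
    - [0,0,0]
    - [0,0,0]
    - [0,0,0]
    - [0,0,0]
  delta_rot:
    - [0,0,0]
    - [0,0,0]
    - [0,0,0]
    - [0,0,0]
    - [0,0,0]
  gripper: -0.6
  force: 25

```text
clock: 13.12
position: [0.6756, 0.0744, 0.284]
tool_rot: [-3.141, 0.0, 1.436]
force: [0.6, -0.2, -8.2]
grip_width: 0.0227
finger_force: 25.6
```

apply_moves:
  linear:
    - [0,-0.04,0]
    - [0,-0.1,0]
    - [0,-0.18,0]
    - [0,-0.26,0]
    - [0,-0.34,0.01]
  delta_rot:
    - [0,0,0]
    - [0,0,0]
    - [0,0,0]
    - [0,0,0]
    - [0,0,0]

```text
clock: 13.53
position: [0.6431, 0.079, 0.2847]
tool_rot: [3.138, -0.001, 1.436]
force: [7.3, -2.6, 5.0]
grip_width: 0.0229
finger_force: 25.2
```

apply_moves:
  linear:
    - [0,-0.07,0.01]
    - [0,-0.135,0.02]
    - [0,-0.2,0.03]
    - [0,-0.27,0.045]
    - [0,-0.335,0.06]
  delta_rot:
    - [0,0,0]
    - [0,0,0]
    - [0,0,0]
    - [0,0,0]
    - [0,0,0]

```text
clock: 13.95
position: [0.6101, 0.0836, 0.2793]
tool_rot: [3.137, -0.001, 1.436]
force: [3.1, -1.0, 12.6]
grip_width: 0.0229
finger_force: 25.8
```

apply_moves:
  linear:
    - [0,-0.065,0.01]
    - [0,-0.13,0.03]
    - [0,-0.195,0.055]
    - [0,-0.26,0.08]
    - [0,-0.323,0.105]
  delta_rot:
    - [0,0,0]
    - [0,0,0]
    - [0,0,0]
    - [0,0,0]
    - [0,0,0]

```text
clock: 14.37
position: [0.578, 0.0881, 0.2684]
tool_rot: [3.137, -0.001, 1.436]
force: [1.5, -0.3, 9.9]
grip_width: 0.0224
finger_force: 27.0
```

apply_moves:
  linear:
    - [0,-0.06,0.025]
    - [0,-0.124,0.055]
    - [0,-0.184,0.087]
    - [0,-0.243,0.12]
    - [0,-0.3,0.155]
  delta_rot:
    - [0,0,0]
    - [0,0,0]
    - [0,0,0]
    - [0,0,0]
    - [0,0,0]

```text
clock: 14.78
position: [0.548, 0.0922, 0.2527]
tool_rot: [3.138, -0.001, 1.436]
force: [-1.0, 0.4, 11.5]
grip_width: 0.0224
finger_force: 26.2
```

apply_moves:
  linear:
    - [0,-0.057,0.038]
    - [0,-0.113,0.077]
    - [0,-0.168,0.118]
    - [0,-0.22,0.16]
    - [0,-0.273,0.203]
  delta_rot:
    - [0,0,0]
    - [0,0,0]
    - [0,0,0]
    - [0,0,0]
    - [0,0,0]

```text
clock: 15.2
position: [0.5203, 0.0959, 0.2316]
tool_rot: [3.14, -0.001, 1.436]
force: [3.0, 0.6, 5.3]
grip_width: 0.0227
finger_force: 26.8
```

apply_moves:
  linear:
    - [0,-0.05,0.046]
    - [0,-0.1,0.093]
    - [0,-0.147,0.142]
    - [0,-0.194,0.193]
    - [0,-0.238,0.245]
  delta_rot:
    - [0,0,0]
    - [0,0,0]
    - [0,0,0]
    - [0,0,0]
    - [0,0,0]

```text
clock: 15.62
position: [0.4963, 0.099, 0.2064]
tool_rot: [3.141, -0.0, 1.436]
force: [-0.4, 0.9, 6.4]
grip_width: 0.0225
finger_force: 27.8
```

apply_moves:
  linear:
    - [0,-0.043,0.053]
    - [0,-0.084,0.108]
    - [0,-0.124,0.164]
    - [0,-0.161,0.221]
    - [0,-0.198,0.279]
  delta_rot:
    - [0,0,0]
    - [0,0,0]
    - [0,0,0]
    - [0,0,0]
    - [0,0,0]

```text
clock: 16.03
position: [0.4765, 0.1016, 0.1782]
tool_rot: [-3.141, 0.0, 1.436]
force: [1.6, 0.3, 3.5]
grip_width: 0.0225
finger_force: 27.7
```

apply_moves:
  linear:
    - [0,-0.034,0.059]
    - [0,-0.067,0.119]
    - [0,-0.097,0.181]
    - [0,-0.126,0.243]
    - [0,-0.152,0.306]
  delta_rot:
    - [0,0,0]
    - [0,0,0]
    - [0,0,0]
    - [0,0,0]
    - [0,0,0]

```text
clock: 16.45
position: [0.4616, 0.1035, 0.1476]
tool_rot: [3.142, 0.0, 1.436]
force: [-0.4, -0.3, 4.7]
grip_width: 0.0228
finger_force: 28.7
```

apply_moves:
  linear:
    - [0,-0.025,0.06]
    - [0,-0.047,0.12]
    - [0,-0.066,0.18]
    - [0,-0.08,0.235]
    - [0,-0.093,0.285]
  delta_rot:
    - [0,0,0]
    - [0,0,0]
    - [0,0,0]
    - [0,0,0]
    - [0,0,0]

```text
clock: 16.87
position: [0.4522, 0.1048, 0.119]
tool_rot: [-3.141, 0.0, 1.436]
force: [-0.5, -0.4, 4.1]
grip_width: 0.0226
finger_force: 26.6
```

apply_moves:
  linear:
    - [0,-0.011,0.04]
    - [0,-0.02,0.08]
    - [0,-0.029,0.12]
    - [0,-0.036,0.16]
    - [0,-0.042,0.2]
  delta_rot:
    - [0,0,0]
    - [0,0,0]
    - [0,0,0]
    - [0,0,0]
    - [0,0,0]

```text
clock: 17.28
position: [0.4484, 0.1053, 0.0993]
tool_rot: [-3.142, 0.0, 1.436]
force: [0.4, -0.4, 3.2]
grip_width: 0.0227
finger_force: 28.9
```

apply_moves:
  linear:
    - [0,-0.005,0.03]
    - [0,-0.01,0.06]
    - [0,-0.015,0.09]
    - [0,-0.018,0.12]
    - [0,-0.02,0.14]
  delta_rot:
    - [0,0,0]
    - [0,0,0]
    - [0,0,0]
    - [0,0,0]
    - [0,0,0]

```text
clock: 17.7
position: [0.4467, 0.1056, 0.0854]
tool_rot: [3.141, -0.0, 1.436]
force: [3.6, -1.3, 3.1]
grip_width: 0.0227
finger_force: 29.9
```

apply_moves:
  linear:
    - [0,0,0.012]
    - [0,0,0.024]
    - [0,0,0.034]
    - [0,0,0.042]
    - [0,0,0.047]
  delta_rot:
    - [0,0,0]
    - [0,0,0]
    - [0,0,0]
    - [0,0,0]
    - [0,0,0]

```text
clock: 18.12
position: [0.4464, 0.1056, 0.0809]
tool_rot: [-3.141, 0.0, 1.436]
force: [1.4, -0.9, 0.6]
grip_width: 0.0223
finger_force: 29.6
```

apply_moves:
  linear:
    - [0,0,0.006]
    - [0,0,0.012]
    - [0,0,0.018]
    - [0,0,0.018]
    - [0,0,0.018]
  delta_rot:
    - [0,0,0]
    - [0,0,0]
    - [0,0,0]
    - [0,0,0]
    - [0,0,0]

```text
clock: 18.53
position: [0.4464, 0.1057, 0.0798]
tool_rot: [3.141, 0.0, 1.436]
force: [-5.0, -1.7, 24.0]
grip_width: 0.0223
finger_force: 32.5
```

apply_moves:
  linear:
    - [0,0,0]
    - [0,0,0]
    - [0,0,0]
    - [0,0,0]
    - [0,0,0]
  delta_rot:
    - [0,0,0]
    - [0,0,0]
    - [0,0,0]
    - [0,0,0]
    - [0,0,0]
  gripper: -0.2

```text
clock: 18.95
position: [0.4463, 0.1056, 0.079]
tool_rot: [-3.141, 0.0, 1.436]
force: [0.4, 0.0, 0.4]
grip_width: 0.0341
finger_force: 0.0
```

apply_moves:
  linear:
    - [0,0,-0.05]
    - [0,0,-0.15]
    - [0,0,-0.3]
    - [0,0,-0.5]
    - [0,0,-0.7]
  delta_rot:
    - [0,0,0]
    - [0,0,0]
    - [0,0,0]
    - [0,0,0]
    - [0,0,0]

```text
clock: 19.37
position: [0.4462, 0.1057, 0.1507]
tool_rot: [-3.141, -0.0, 1.437]
force: [0.7, -0.7, 0.8]
grip_width: 0.0343
finger_force: 0.0
```

apply_moves:
  linear:
    - [0,0,-0.2]
    - [0,0,-0.4]
    - [0,0,-0.6]
    - [0,0,-0.75]
    - [0,0,-0.85]
  delta_rot:
    - [0,0,0]
    - [0,0,0]
    - [0,0,0]
    - [0,0,0]
    - [0,0,0]

```text
clock: 19.78
position: [0.4468, 0.1058, 0.2366]
tool_rot: [3.14, -0.001, 1.436]
force: [0.1, 0.7, -0.2]
grip_width: 0.0343
finger_force: 0.0
```

```bash
python3 - <<'E'
from h import *
s=monitor.observe(); print(s['position'],s['tool_rot'],s['force'])
i,d=optics.grab_frame('wrist'); d=np.array(d); save('w2.png',i)
us,vs=np.meshgrid(np.arange(0,560),np.arange(0,420)); us=us.ravel();vs=vs.ravel(); P=world('wrist',d,us,vs,s)
Q=RI.inv().apply(P-O)*1000
for n,c,r in [('handle',(-125,0),8),('handle L',(-125,45),8),('handle R',(-125,-45),8),('shell top front',(-50,0),6),('c',(0,0),8),('rear',(50,0),6)]:
    m=(d[vs,us]>0)&(np.hypot(Q[:,0]-c[0],Q[:,1]-c[1])<r); print(n,m.sum(),np.percentile(Q[m,2],[50,95]) if m.any() else 0)
# knob grip points: top z in panel frame
x=Q[:,0]-29; y=Q[:,1]+175; zt=Q[:,2]-112
n=np.array([-np.sin(.21),0,np.cos(.21)]); e=np.array([np.cos(.21),0,np.sin(.21)])
D=np.stack([x,y,zt],-1); h=D@n; a=D@e
m=(d[vs,us]>0)&(np.hypot(a,y)<40)&(h>3)&(h<16); print('knob',m.sum(), cv2.minAreaRect(np.stack([a[m],y[m]],-1).astype(np.float32)) if m.any() else 0)
w=m&(i[vs,us].min(1)>110); print('white',w.sum(),a[w].mean() if w.any() else 0,y[w].mean() if w.any() else 0)
E
```

```text
[0.44678801 0.10580297 0.2365913 ] [ 3.13954852e+00 -8.65039447e-04  1.43633058e+00] [ 0.06171935  0.6817749  -0.24650253]
handle 259 [114.53331063 116.02086149]
handle L 295 [114.60694772 116.09302224]
handle R 225 [114.42581065 115.57914021]
shell top front 156 [122.4979321  123.60425662]
c 280 [124.83444609 126.00460025]
rear 149 [122.34557776 123.51387205]
knob 139 ((10.826069831848145, -0.8816108703613281), (4.787440299987793, 25.158172607421875), 50.66543197631836)
white 0 0 0
```

View pics/w2.png

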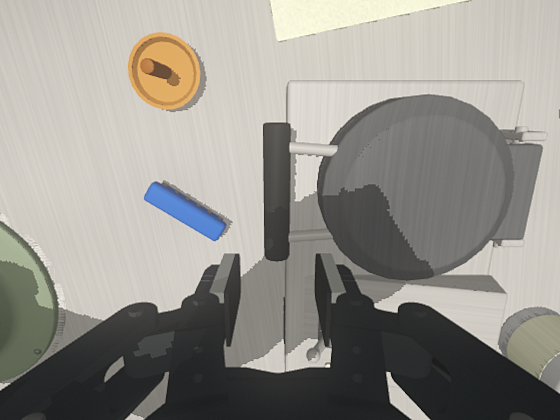

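Shut: the handle top is at 116 mm, and the shell reads the same front and rear (122.5 mm). Next I'll measure the pointer from the first top picture.

```bash
python3 - <<'E'
from h import *
i=np.load('topi.npy'); d=np.load('topd.npy'); c=optics.camera_info('top'); M=R.from_rotvec(c['rvec']).as_matrix(); C=-M.T@c['tvec']
n=RI.apply([-np.sin(.21),0,np.cos(.21)]); e=RI.apply([np.cos(.21),0,np.sin(.21)]); l=RI.apply([0,1,0]); K=iron([29,-175,112])
def onplane(u,v,h):
    r=np.stack([(u-c['cx'])/c['fx'],(v-c['cy'])/c['fy'],np.ones_like(u)],-1)@M
    t=((K+h*n-C)@n)/(r@n); D=C+t[:,None]*r-K; return D@e*1000,D@l*1000
us,vs=[x.ravel().astype(float) for x in np.meshgrid(np.arange(300,348),np.arange(185,235))]
g=i[vs.astype(int),us.astype(int)].mean(1)
a,y=onplane(us,vs,.010); m=(np.hypot(a,y)<24)&(g>110); 
print('pointer px',m.sum(),a[m].mean(),y[m].mean(),'theta',np.arctan2(-y[m].mean(),a[m].mean()))
A=np.stack([a[m],y[m]],-1); v=np.linalg.svd(A-A.mean(0))[2][0]; print('axis dir theta',np.arctan2(-v[1],v[0]), A.min(0),A.max(0))
a,y=onplane(us,vs,-.030); r=np.hypot(a,y); m=(r>36)&(r<55)&(g<120)
th=np.arctan2(-y,a); 
m2=m&(abs(th-2)<.4); print('mark',m2.sum(),th[m2].mean(),r[m2].mean()); 
# ring darkness centre of skirt
m3=(np.hypot(a,y)<36)&(g<90); a2,y2=onplane(us,vs,-.023); print('skirt centre',(a2[m3].min()+a2[m3].max())/2,(y2[m3].min()+y2[m3].max())/2)
save('kn.png',cv2.resize(i[185:235,300:348],None,fx=11,fy=11,interpolation=cv2.INTER_CUBIC))
E
```

```text
pointer px 23 9.310399301867191 -7.420673154288493 theta 0.6729277088239416
axis dir theta -2.595738491677916 [  0.29973892 -14.02574654] [18.80374537 -1.59496079]
mark 9 2.015255305804884 48.50376621416212
skirt centre -1.5220450404053878 -0.6398790230114955
```

View pics/kn.png

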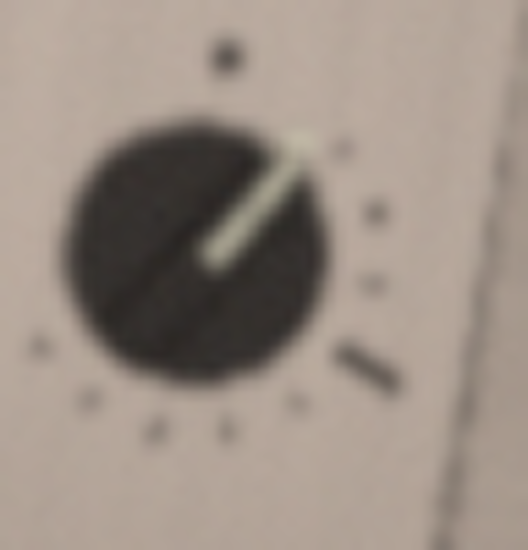

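```bash
cat >> h.py <<'E'
N=RI.apply([-np.sin(.21),0,np.cos(.21)]); EB=RI.apply([np.cos(.21),0,np.sin(.21)]); L=RI.apply([0,1,0]); K=iron([29,-175,112])
def krot(th):
    p=np.cos(th)*EB-np.sin(th)*L; x=-p; z=-N; return R.from_matrix(np.stack([x,np.cross(z,x),z],1))
E
python3 - <<'E'
from h import *
from scipy.spatial.transform import Slerp
s=monitor.observe(); p0=np.array(s['position']); r0=R.from_euler('xyz',s['tool_rot']); r1=krot(.55); p1=K+.1*N
S=Slerp([0,1],R.concatenate([r0,r1])); print(p1,(r0.inv()*r1).magnitude())
plan([(p0+(p1-p0)*k/3,S(k/3)) for k in (1,2,3)])
E
```

```text
[ 0.55522651 -0.08530518  0.20980309] 1.039427886083228
[-0.584, 0.442, 0.093] [-0.03, -0.017, -0.162]
[-0.692, 0.216, 0.137] [-0.03, -0.017, -0.162]
[-0.718, -0.035, 0.168] [-0.03, -0.017, -0.162]
```

apply_moves:
  linear:
    - [-0.08,0.06,0.01]
    - [-0.2,0.15,0.03]
    - [-0.32,0.25,0.05]
    - [-0.45,0.35,0.07]
    - [-0.584,0.442,0.093]
  delta_rot:
    - [-0.004,-0.002,-0.022]
    - [-0.01,-0.006,-0.054]
    - [-0.017,-0.01,-0.09]
    - [-0.023,-0.013,-0.125]
    - [-0.03,-0.017,-0.162]
  gripper: 0.0

```text
clock: 20.25
position: [0.4827, 0.0413, 0.2246]
tool_rot: [3.086, 0.046, 1.778]
force: [0.7, 0.6, -0.6]
grip_width: 0.0426
finger_force: 0.0
```

apply_moves:
  linear:
    - [-0.138,0.043,0.027]
    - [-0.277,0.086,0.055]
    - [-0.415,0.13,0.082]
    - [-0.554,0.173,0.11]
    - [-0.692,0.216,0.137]
  delta_rot:
    - [-0.006,-0.003,-0.032]
    - [-0.012,-0.007,-0.065]
    - [-0.018,-0.01,-0.097]
    - [-0.024,-0.014,-0.13]
    - [-0.03,-0.017,-0.162]

```text
clock: 20.67
position: [0.5184, -0.0224, 0.2152]
tool_rot: [3.049, 0.107, 2.115]
force: [-0.4, -0.2, 0.4]
grip_width: 0.0426
finger_force: 0.0
```

apply_moves:
  linear:
    - [-0.18,-0.01,0.042]
    - [-0.36,-0.018,0.084]
    - [-0.52,-0.025,0.122]
    - [-0.64,-0.031,0.15]
    - [-0.718,-0.035,0.168]
  delta_rot:
    - [-0.008,-0.004,-0.04]
    - [-0.015,-0.008,-0.08]
    - [-0.022,-0.012,-0.115]
    - [-0.027,-0.015,-0.145]
    - [-0.03,-0.017,-0.162]

```text
clock: 21.08
position: [0.5543, -0.0871, 0.2057]
tool_rot: [3.034, 0.177, 2.451]
force: [-0.5, 0.3, 0.0]
grip_width: 0.0429
finger_force: 0.0
```

```bash
cat > kn.py <<'E'
from h import *
s=monitor.observe(); print(s['position'],s['tool_rot'],s['qpos'])
i,d=optics.grab_frame('wrist'); d=np.array(d)
us,vs=np.meshgrid(np.arange(0,560),np.arange(0,420)); us=us.ravel();vs=vs.ravel(); P=world('wrist',d,us,vs,s)-K
h,a,y=[P@k*1000 for k in (N,EB,L)]; ok=(d[vs,us]>0); col=i[vs,us].astype(int)
m=ok&(np.hypot(a,y)<33)&(h>5)&(h<15); print('bar top',m.sum(),np.median(h[m]),cv2.minAreaRect(np.stack([a[m],y[m]],-1).astype(np.float32)))
w=m&(col.min(1)>110); 
if w.sum()>5:
    A=np.stack([a[w],y[w]],-1); v=np.linalg.svd(A-A.mean(0),full_matrices=False)[2][0]; print('pointer',w.sum(),A.mean(0),'theta',np.arctan2(-A[:,1].mean(),A[:,0].mean()),'axis',np.arctan2(-v[1],v[0]))
k=ok&(np.hypot(a,y)>36)&(np.hypot(a,y)<55)&(abs(h+30)<6)&(col.max(1)<90); th=np.arctan2(-y,a); k&=abs(th-2)<.25
if k.any(): print('mark',k.sum(),th[k].mean(),np.hypot(a,y)[k].mean())
sk=ok&(np.hypot(a,y)<36)&(abs(h+23)<4)&(col.max(1)<90); print('skirt',sk.sum(),cv2.minEnclosingCircle(np.stack([a[sk],y[sk]],-1).astype(np.float32)) if sk.sum()>5 else 0)
import sys; save(sys.argv[1],i)
E
python3 kn.py w3.png
```

```text
[ 0.55433644 -0.08712659  0.20571033] [3.03373808 0.17711842 2.45088884] [ 0.43906292  0.35681546 -0.50597547  1.94244542  0.31822907  0.70117754
  0.64202899]
bar top 1177 9.814869028864544 ((0.05164337158203125, -0.9296531677246094), (13.938515663146973, 55.823577880859375), 57.26588821411133)
pointer 142 [11.71380318 -8.30199861] theta 0.6165652821851991 axis 0.5455455670296313
mark 90 2.0297220443322614 47.05257047075496
skirt 2455 ((-1.7758777141571045, -0.43313589692115784), 29.59243392944336)
```

View pics/w3.png

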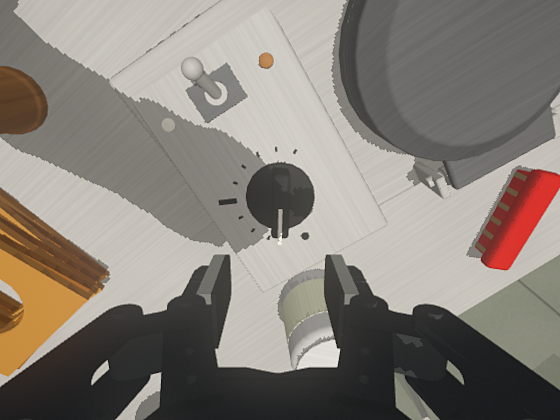

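```bash
python3 - <<'E'
from h import *
T=K-.0009*L
plan([(T+.04*N,krot(.555)),(T-.012*N,krot(.555))])
E
```

```text
[-0.002, 0.025, 0.558] [-0.001, -0.001, 0.004]
[-0.0, 0.0, 0.52] [0.0, 0.0, 0.0]
```

apply_moves:
  linear:
    - [0,0.01,0.1]
    - [0,0.02,0.22]
    - [0,0.025,0.34]
    - [0,0.025,0.46]
    - [0,0.025,0.56]
  delta_rot:
    - [0,0,0]
    - [0,0,0]
    - [0,0,0.004]
    - [0,0,0.004]
    - [0,0,0.004]

```text
clock: 21.55
position: [0.5672, -0.0846, 0.1498]
tool_rot: [3.032, 0.175, 2.44]
force: [0.8, -0.5, -0.9]
grip_width: 0.0424
finger_force: 0.0
```

apply_moves:
  linear:
    - [0,0,0.13]
    - [0,0,0.26]
    - [0,0,0.37]
    - [0,0,0.46]
    - [0,0,0.52]
  delta_rot:
    - [0,0,0]
    - [0,0,0]
    - [0,0,0]
    - [0,0,0]
    - [0,0,0]

```text
clock: 21.97
position: [0.5779, -0.0867, 0.0994]
tool_rot: [3.032, 0.175, 2.44]
force: [0.7, 0.6, -1.4]
grip_width: 0.0429
finger_force: 0.0
```

apply_moves:
  linear:
    - [0,0,0]
    - [0,0,0]
    - [0,0,0]
    - [0,0,0]
    - [0,0,0]
  delta_rot:
    - [0,0,0]
    - [0,0,0]
    - [0,0,0]
    - [0,0,0]
    - [0,0,0]
  gripper: -0.85
  force: 40

```text
clock: 22.38
position: [0.5783, -0.0871, 0.1017]
tool_rot: [3.031, 0.177, 2.439]
force: [-1.2, -1.0, 5.1]
grip_width: 0.0067
finger_force: 2.1
```

apply_moves:
  linear:
    - [0,0,0]
    - [0,0,0]
    - [0,0,0]
    - [0,0,0]
    - [0,0,0]
  delta_rot:
    - [0,0,0]
    - [0,0,0]
    - [0,0,0]
    - [0,0,0]
    - [0,0,0]

```text
clock: 22.8
position: [0.5784, -0.0871, 0.1017]
tool_rot: [3.031, 0.177, 2.439]
force: [-3.3, -0.5, 7.1]
grip_width: 0.0065
finger_force: 4.2
```

```bash
python3 - <<'E'
from h import *
s=monitor.observe(); p=np.array(s['position']); print(s['force'],s['moment'],[(p-K)@k*1000 for k in (EB,L,N)])
plan([(p,krot(2.0))])
E
```

```text
[-3.26564503 -0.51171984  7.0768859 ] [-0.21714589  0.59828425 -0.1179809 ] [np.float64(0.1071042752547533), np.float64(1.3621039385868758), np.float64(-10.569987111201264)]
[0.0, 0.0, 0.0] [-0.001, 0.0, 0.689]
```

apply_moves:
  linear:
    - [0,0,0]
    - [0,0,0]
    - [0,0,0.02]
    - [0,0,0.045]
    - [0,0,0.065]
  delta_rot:
    - [0,0,0]
    - [0,0,0]
    - [0,0,0]
    - [0,0,0]
    - [0,0,0]
  gripper: -0.2

```text
clock: 23.22
position: [0.5793, -0.0871, 0.0942]
tool_rot: [3.032, 0.176, 2.44]
force: [-1.4, 0.6, 0.4]
grip_width: 0.0346
finger_force: 0.0
```

apply_moves:
  linear:
    - [0,0,0]
    - [0,0,0]
    - [0,0,0]
    - [0,0,0]
    - [0,0,0]
  delta_rot:
    - [0,0,0]
    - [0,0,0]
    - [0,0,0]
    - [0,0,0]
    - [0,0,0]
  gripper: -1

```text
clock: 23.63
position: [0.5784, -0.0879, 0.0942]
tool_rot: [3.034, 0.175, 2.439]
force: [-5.9, -4.3, 2.9]
grip_width: 0.0129
finger_force: 39.4
```

```bash
python3 - <<'E'
from h import *
s=monitor.observe(); p=np.array(s['position']); print(s['force'],s['moment'],[(p-K)@k*1000 for k in (EB,L,N)])
plan([(p,krot(2.0))])
E
```

```text
[-5.8593431  -4.31206515  2.90268178] [-0.69818577  1.17709873 -0.25902135] [np.float64(-1.3229749621601596), np.float64(0.5254908735500197), np.float64(-17.91897137192795)]
[0.0, 0.0, 0.0] [-0.003, 0.0, 0.689]
```

apply_moves:
  linear:
    - [0,-0.01,0]
    - [0,-0.015,0]
    - [0,-0.015,0]
    - [0,-0.015,0]
    - [0,-0.015,0]
  delta_rot:
    - [0,0,0.02]
    - [0,0,0.06]
    - [0,0,0.11]
    - [0,0,0.16]
    - [0,0,0.21]

```text
clock: 24.05
position: [0.5786, -0.0879, 0.0943]
tool_rot: [2.966, 0.112, 1.995]
force: [2.2, 2.4, -2.5]
grip_width: 0.0128
finger_force: 39.0
```

apply_moves:
  linear:
    - [0,0,0]
    - [0,0,0]
    - [0,0,0]
    - [0,0,0]
    - [0,0,0]
  delta_rot:
    - [0,0,0.05]
    - [0,0,0.1]
    - [0,0,0.15]
    - [0,0,0.2]
    - [0,0,0.25]

```text
clock: 24.47
position: [0.5789, -0.0878, 0.0944]
tool_rot: [2.934, 0.01, 1.48]
force: [4.4, 1.7, -4.2]
grip_width: 0.0125
finger_force: 39.0
```

apply_moves:
  linear:
    - [0,0,0]
    - [0,0,0]
    - [0,0,0]
    - [0,0,0]
    - [0,0,0]
  delta_rot:
    - [0,0,0.05]
    - [0,0,0.1]
    - [0,0,0.15]
    - [0,0,0.19]
    - [0,0,0.22]

```text
clock: 24.88
position: [0.5793, -0.0879, 0.0945]
tool_rot: [2.95, -0.083, 1.029]
force: [6.1, 0.5, -5.9]
grip_width: 0.0124
finger_force: 39.0
```

```bash
python3 - <<'E'
from h import *
s=monitor.observe(); p=np.array(s['position']); print(s['force'],s['moment'],s['grip_width'],s['finger_force'],[(p-K)@k*1000 for k in (EB,L,N)],s['qpos'])
plan([(p,krot(2.0))])
E
```

```text
[ 6.0510372   0.50667693 -5.89310035] [-0.0440971  -0.90606023  0.1089301 ] 0.012352282583521664 39.00431513786316 [np.float64(-0.4092795176151261), np.float64(0.6358340402101226), np.float64(-17.811584729367286)] [ 0.04650781  0.52527674 -0.01258449  1.99599426  0.06791427  0.41334702
 -0.57271816]
[0.0, 0.0, 0.0] [-0.0, 0.0, 0.007]
```

apply_moves:
  linear:
    - [0,0,0]
    - [0,0,0]
    - [0,0,0]
    - [0,0,0]
    - [0,0,0]
  delta_rot:
    - [0,0,0.004]
    - [0,0,0.008]
    - [0,0,0.009]
    - [0,0,0.009]
    - [0,0,0.009]

```text
clock: 25.3
position: [0.5792, -0.088, 0.0945]
tool_rot: [2.951, -0.086, 1.015]
force: [5.0, -0.0, -5.1]
grip_width: 0.0127
finger_force: 39.1
```

apply_moves:
  linear:
    - [0,0,0]
    - [0,0,0]
    - [0,0,0]
    - [0,0,0]
    - [0,0,0]
  delta_rot:
    - [0,0,0]
    - [0,0,0]
    - [0,0,0]
    - [0,0,0]
    - [0,0,0]
  gripper: -0.2

```text
clock: 25.72
position: [0.5783, -0.0882, 0.0943]
tool_rot: [2.952, -0.085, 1.014]
force: [0.2, -0.2, -0.5]
grip_width: 0.034
finger_force: 0.0
```

apply_moves:
  linear:
    - [0,0,-0.1]
    - [0,0,-0.3]
    - [0,0,-0.5]
    - [0,0,-0.75]
    - [0,0,-1]
  delta_rot:
    - [0,0,0]
    - [0,0,0]
    - [0,0,0]
    - [0,0,0]
    - [0,0,0]

```text
clock: 26.13
position: [0.5574, -0.0853, 0.1937]
tool_rot: [2.952, -0.085, 1.015]
force: [-0.6, -0.1, 0.5]
grip_width: 0.0341
finger_force: 0.0
```

```bash
python3 kn.py w4.png
```

```text
[ 0.55735953 -0.08527824  0.1937451 ] [ 2.9524822  -0.08494016  1.01453473] [ 0.04656989  0.34254456 -0.01684509  1.96804791  0.04743478  0.62562788
 -0.56862436]
bar top 1280 9.830269215418653 ((-1.9417362213134766, -2.0976409912109375), (56.502376556396484, 13.776885032653809), 65.87966918945312)
pointer 147 [ -7.59780404 -14.03876903] theta 2.066859429861299 axis 2.0011962105807095
mark 49 2.0250087609481535 49.882116727825306
skirt 2643 ((-1.2657583951950073, -0.09076052904129028), 29.629011154174805)
```

View pics/w4.png

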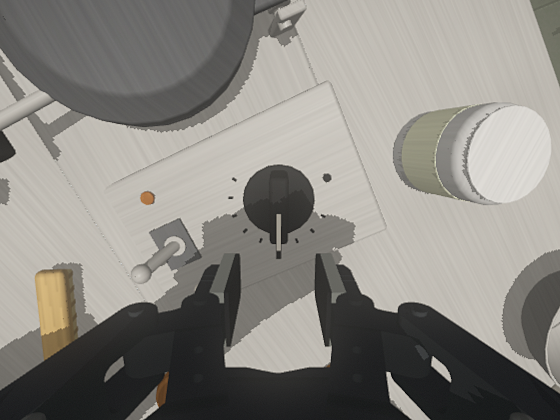

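```bash
python3 - <<'E'
from h import *
from scipy.spatial.transform import Slerp
s=monitor.observe(); p0=np.array(s['position']); r0=R.from_euler('xyz',s['tool_rot']); r1=down(1.436); S=Slerp([0,1],R.concatenate([r0,r1]))
p1=iron([-125,-175,170]); print(p1,iron([-125,-175,90]),iron([-70,-175,90]))
plan([((p0+p1)/2,S(.5)),(p1,r1),(iron([-125,-175,90]),r1),(iron([-70,-175,90]),r1)])
E
```

```text
[ 0.42328403 -0.06738394  0.17      ] [ 0.42328403 -0.06738394  0.09      ] [ 0.4777836  -0.07478641  0.09      ]
[-0.292, -0.633, -0.005] [0.05, -0.011, -0.102]
[-0.15, -0.678, 0.069] [0.05, -0.011, -0.102]
[0.0, -0.0, 0.8] [0.0, 0.0, 0.0]
[-0.0, 0.55, 0.0] [0.0, 0.0, 0.0]
```

apply_moves:
  linear:
    - [-0.05,-0.1,0]
    - [-0.11,-0.23,0]
    - [-0.17,-0.36,0]
    - [-0.23,-0.5,0]
    - [-0.292,-0.633,0]
  delta_rot:
    - [0.01,-0.002,-0.02]
    - [0.02,-0.004,-0.04]
    - [0.03,-0.007,-0.06]
    - [0.04,-0.009,-0.08]
    - [0.05,-0.011,-0.102]
  gripper: -1

```text
clock: 26.6
position: [0.4896, -0.0763, 0.1783]
tool_rot: [3.046, -0.031, 1.225]
force: [0.3, 0.1, -0.8]
grip_width: -0.0
finger_force: 0.0
```

apply_moves:
  linear:
    - [-0.03,-0.16,0.02]
    - [-0.06,-0.31,0.03]
    - [-0.1,-0.45,0.05]
    - [-0.13,-0.58,0.06]
    - [-0.15,-0.678,0.07]
  delta_rot:
    - [0.01,-0.002,-0.02]
    - [0.02,-0.004,-0.04]
    - [0.03,-0.007,-0.06]
    - [0.04,-0.009,-0.08]
    - [0.05,-0.011,-0.102]

```text
clock: 27.02
position: [0.4215, -0.0674, 0.1643]
tool_rot: [-3.135, 0.002, 1.437]
force: [0.3, 0.1, 0.3]
grip_width: -0.0001
finger_force: 0.0
```

```bash
python3 - <<'E'
from h import *
r1=down(1.436); s=monitor.observe(); print(s['position'],s['tool_rot'],s['qpos'],s['grip_width'])
plan([(iron([-125,-175,90]),r1),(iron([-100,-175,90]),r1)])
E
```

```text
[ 0.42146456 -0.06739401  0.16428627] [-3.13528748e+00  1.59079682e-03  1.43695100e+00] [ 0.13621487  0.28358997 -0.14037453  2.13311715  0.05953013  0.73487696
 -0.1769173 ] -0.00011691288284809829
[0.004, 0.023, 0.743] [-0.003, 0.001, 0.0]
[-0.0, 0.25, 0.0] [0.0, 0.0, 0.0]
```

apply_moves:
  linear:
    - [0,0,0.16]
    - [0,0,0.34]
    - [0,0,0.52]
    - [0,0,0.66]
    - [0,0.01,0.74]
  delta_rot:
    - [0,0,0]
    - [0,0,0]
    - [0,0,0]
    - [0,0,0]
    - [-0.003,0,0]

```text
clock: 27.43
position: [0.4227, -0.0675, 0.089]
tool_rot: [-3.141, 0.001, 1.435]
force: [0.5, 0.5, 0.5]
grip_width: -0.0001
finger_force: 0.0
```

apply_moves:
  linear:
    - [0,0.05,0]
    - [0,0.11,0]
    - [0,0.17,0]
    - [0,0.22,0]
    - [0,0.27,0]
  delta_rot:
    - [0,0,0]
    - [0,0,0]
    - [0,0,0]
    - [0,0,0]
    - [0,0,0]

```text
clock: 27.85
position: [0.451, -0.0712, 0.0905]
tool_rot: [3.14, 0.001, 1.435]
force: [-0.5, 0.4, -0.5]
grip_width: -0.0
finger_force: 0.0
```

apply_moves:
  linear:
    - [0,0.04,0]
    - [0,0.08,0]
    - [0,0.12,0]
    - [0,0.16,0]
    - [0,0.2,0]
  delta_rot:
    - [0,0,0]
    - [0,0,0]
    - [0,0,0]
    - [0,0,0]
    - [0,0,0]

```text
clock: 28.27
position: [0.4701, -0.0738, 0.0899]
tool_rot: [3.141, 0.001, 1.435]
force: [0.2, 0.3, 0.7]
grip_width: 0.0002
finger_force: 0.0
```

apply_moves:
  linear:
    - [0,0.02,0]
    - [0,0.04,0]
    - [0,0.06,0]
    - [0,0.08,0]
    - [0,0.1,0]
  delta_rot:
    - [0,0,0]
    - [0,0,0]
    - [0,0,0]
    - [0,0,0]
    - [0,0,0]

```text
clock: 28.68
position: [0.4798, -0.0752, 0.0899]
tool_rot: [3.141, 0.001, 1.435]
force: [-0.8, 1.0, 1.1]
grip_width: 0.0
finger_force: 0.0
```

```bash
cat > tg.py <<'E'
from h import *
import sys
s=monitor.observe(); print(s['position'],s['force'],RI.inv().apply(np.array(s['position'])-O)*1000)
for n in sys.argv[1].split(','):
    i,d=optics.grab_frame(n); d=np.array(d)
    us,vs=np.meshgrid(np.arange(0,560),np.arange(0,420)); us=us.ravel();vs=vs.ravel(); P=world(n,d,us,vs,s)
    Q=RI.inv().apply(P-O)*1000; h=(Q-[-62,-175,62.5])@[-np.sin(.21),0,np.cos(.21)]
    m=(d[vs,us]>0)&(abs(Q[:,1]+175)<12)&(Q[:,0]>-110)&(Q[:,0]<-35)&(h>25)&(h<60); print(n,m.sum(),Q[m].mean(0) if m.any() else 0,[Q[m].min(0),Q[m].max(0)] if m.any() else 0)
    if len(sys.argv)>2: save(sys.argv[2],i)
E
python3 tg.py scene,top
```

```text
[ 0.47979265 -0.07518076  0.08994232] [-0.77793332  0.98928933  1.05539939] [ -67.95615522 -175.12036447   89.9423216 ]
scene 52 [ -73.14981893 -169.17368815  104.8325342 ] [array([ -92.75388111, -179.00895357,   85.72044189]), array([ -51.74186473, -163.63664439,  126.03083402])]
top 0 0 0
```

apply_moves:
  linear:
    - [0,0.01,0]
    - [0,0.02,0]
    - [0,0.03,0]
    - [0,0.04,0]
    - [0,0.05,0]
  delta_rot:
    - [0,0,0]
    - [0,0,0]
    - [0,0,0]
    - [0,0,0]
    - [0,0,0]

```text
clock: 29.2
position: [0.4847, -0.0759, 0.0899]
tool_rot: [3.141, 0.001, 1.435]
force: [-0.2, -0.2, 0.1]
grip_width: 0.0001
finger_force: 0.0
```

apply_moves:
  linear:
    - [0,0.01,0]
    - [0,0.02,0]
    - [0,0.03,0]
    - [0,0.04,0]
    - [0,0.04,0]
  delta_rot:
    - [0,0,0]
    - [0,0,0]
    - [0,0,0]
    - [0,0,0]
    - [0,0,0]

```text
clock: 29.62
position: [0.4888, -0.0764, 0.0899]
tool_rot: [3.141, 0.001, 1.435]
force: [0.4, 0.7, -0.3]
grip_width: 0.0
finger_force: 0.0
```

```bash
python3 - <<'E'
from h import *
a,_=optics.grab_frame('wrist'); b,_=optics.grab_frame('scene')
x=cv2.resize(b[130:220,230:340],(440,360)); y=cv2.resize(a,(360,270)); o=np.zeros((360,800,3),np.uint8); o[:,:440]=x; o[:270,440:]=y; save('t1.png',o)
E
```

```text
(no output)
```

View pics/t1.png

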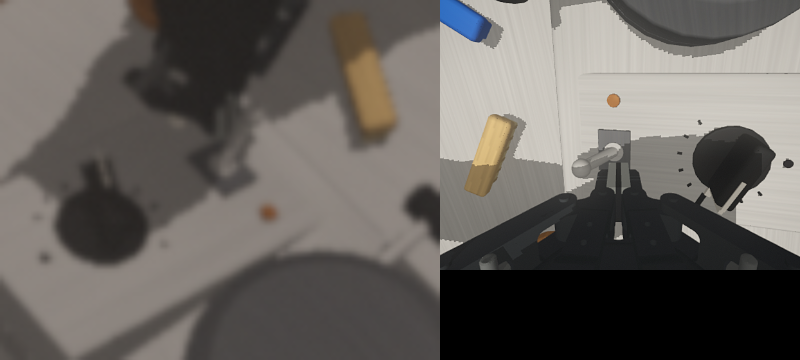

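```bash
cat > tb.py <<'E'
from h import *
s=monitor.observe(); i,d=optics.grab_frame('wrist'); d=np.array(d)
us,vs=np.meshgrid(np.arange(0,560),np.arange(0,420)); us=us.ravel();vs=vs.ravel(); P=world('wrist',d,us,vs,s); Q=RI.inv().apply(P-O)*1000
h=(Q-[-62,-175,62.5])@[-np.sin(.21),0,np.cos(.21)]
col=i[vs,us].astype(int).max(1)
m=(d[vs,us]>0)&(abs(Q[:,1]+165)<40)&(Q[:,0]>-130)&(Q[:,0]<-20)&(h>6)&(h<62)&(col>85)
print('tcp',RI.inv().apply(np.array(s['position'])-O)*1000,s['force'])
for lo in range(6,60,6):
    k=m&(h>=lo)&(h<lo+6)
    if k.sum()>3: print(lo,k.sum(),np.median(Q[k],0).round(1),'px',np.median(us[k]),np.median(vs[k]))
k=(abs(us-222)<5)&(abs(vs-261)<5); print('at ball px',np.median(Q[k],0),np.median(h[k]))
E
python3 tb.py
```

```text
tcp [ -59.08099958 -175.10262815   89.90044874] [ 0.91985547  0.47271296 -0.06187749]
6 129 [ -63.8 -172.3   71.1] px 270.0 235.0
12 133 [ -67.6 -172.5   76.7] px 263.0 239.0
18 137 [ -71.1 -172.1   81.9] px 256.0 242.0
24 163 [ -74.7 -172.5   87.1] px 249.0 246.0
30 170 [ -78.3 -172.5   92.9] px 241.0 250.0
36 112 [ -80.9 -172.    97.5] px 234.0 253.0
42 430 [ -85.3 -171.5  104.3] px 223.0 257.5
48 347 [ -87.4 -173.6  107.2] px 218.0 264.0
54 139 [ -57.2 -164.3  121.3] px 283.0 258.0
at ball px [ -85.57533181 -172.21224469  106.80327891] 48.26166113187666
```

The fingers passed over the ball. The real finger ends sit about 20 mm behind the nominal TCP, which fits the earlier grips. I'll go back and push lower.

apply_moves:
  linear:
    - [0,-0.1,-0.03]
    - [0,-0.25,-0.03]
    - [0,-0.4,-0.03]
    - [0,-0.55,-0.03]
    - [0,-0.66,-0.03]
  delta_rot:
    - [0,0,0]
    - [0,0,0]
    - [0,0,0]
    - [0,0,0]
    - [0,0,0]

```text
clock: 30.18
position: [0.4212, -0.0673, 0.093]
tool_rot: [3.141, 0.001, 1.435]
force: [1.3, -0.6, -0.0]
grip_width: 0.0001
finger_force: 0.0
```

apply_moves:
  linear:
    - [0,0,0.05]
    - [0,0,0.1]
    - [0,0,0.15]
    - [0,0,0.2]
    - [0,0,0.25]
  delta_rot:
    - [0,0,0]
    - [0,0,0]
    - [0,0,0]
    - [0,0,0]
    - [0,0,0]

```text
clock: 30.6
position: [0.4235, -0.0675, 0.0671]
tool_rot: [3.141, 0.001, 1.435]
force: [0.3, -1.0, -0.8]
grip_width: -0.0002
finger_force: 0.0
```

apply_moves:
  linear:
    - [0,0.05,0]
    - [0,0.1,0]
    - [0,0.15,0]
    - [0,0.2,0]
    - [0,0.24,0]
  delta_rot:
    - [0,0,0]
    - [0,0,0]
    - [0,0,0]
    - [0,0,0]
    - [0,0,0]

```text
clock: 31.02
position: [0.4475, -0.0708, 0.068]
tool_rot: [3.141, 0.001, 1.435]
force: [-3.3, 0.3, 1.6]
grip_width: 0.0001
finger_force: 1.3
```

apply_moves:
  linear:
    - [0,0.03,0]
    - [0,0.06,0]
    - [0,0.09,0]
    - [0,0.12,0]
    - [0,0.15,0]
  delta_rot:
    - [0,0,0]
    - [0,0,0]
    - [0,0,0]
    - [0,0,0]
    - [0,0,0]

```text
clock: 31.43
position: [0.4622, -0.0728, 0.068]
tool_rot: [3.141, 0.001, 1.435]
force: [-1.4, 0.7, 0.7]
grip_width: -0.0004
finger_force: 0.7
```

```bash
python3 tb.py
```

```text
tcp [ -85.71511876 -175.10448877   67.95785213] [-1.42267345  0.6752199   0.72242763]
6 89 [ -64.3 -170.9   71.3] px 320.0 248.0
12 98 [ -64.9 -170.9   77.4] px 321.0 253.0
18 102 [ -65.6 -170.8   83.5] px 321.0 258.0
24 114 [ -65.4 -170.8   89.6] px 323.0 263.0
30 157 [ -66.6 -170.8   95. ] px 322.0 268.0
36 190 [ -82.7 -164.5   98.1] px 285.5 258.0
42 394 [ -68.8 -168.3  107.6] px 321.0 277.0
48 822 [ -66.7 -171.8  113.1] px 327.0 291.0
54 199 [ -84.5 -164.2  115.6] px 282.0 276.0
at ball px [-127.50941824 -211.75328245   -0.52830516] -47.97807829567483
```

apply_moves:
  linear:
    - [0,0.03,0]
    - [0,0.06,0]
    - [0,0.09,0]
    - [0,0.12,0]
    - [0,0.14,0]
  delta_rot:
    - [0,0,0]
    - [0,0,0]
    - [0,0,0]
    - [0,0,0]
    - [0,0,0]

```text
clock: 31.9
position: [0.4753, -0.0746, 0.0677]
tool_rot: [-3.141, 0.001, 1.435]
force: [-11.1, 2.4, 5.8]
grip_width: 0.0001
finger_force: 5.9
```

apply_moves:
  linear:
    - [0,0.01,0]
    - [0,0.02,0]
    - [0,0.03,0]
    - [0,0.04,0]
    - [0,0.04,0]
  delta_rot:
    - [0,0,0]
    - [0,0,0]
    - [0,0,0]
    - [0,0,0]
    - [0,0,0]

```text
clock: 32.32
position: [0.476, -0.0748, 0.0674]
tool_rot: [-3.135, 0.002, 1.435]
force: [-23.8, 6.1, 17.3]
grip_width: -0.0003
finger_force: 12.0
```

apply_moves:
  linear:
    - [0,-0.04,0]
    - [0,-0.12,0]
    - [0,-0.25,0]
    - [0,-0.4,0]
    - [0,-0.55,0]
  delta_rot:
    - [0,0,0]
    - [0,0,0]
    - [0,0,0]
    - [0,0,0]
    - [0,0,0]

```text
clock: 32.73
position: [0.4248, -0.0677, 0.0679]
tool_rot: [3.14, 0.001, 1.435]
force: [0.1, 0.4, -0.3]
grip_width: 0.0003
finger_force: 0.0
```

apply_moves:
  linear:
    - [0,0,-0.2]
    - [0,0,-0.4]
    - [0,0,-0.6]
    - [0,0,-0.8]
    - [0,0,-1]
  delta_rot:
    - [0,0,0]
    - [0,0,0]
    - [0,0,0]
    - [0,0,0]
    - [0,0,0]

```text
clock: 33.15
position: [0.4251, -0.0676, 0.169]
tool_rot: [3.14, 0.001, 1.435]
force: [0.7, -0.1, 0.1]
grip_width: 0.0001
finger_force: 0.0
```

apply_moves:
  linear:
    - [0.1,0,-0.15]
    - [0.2,0,-0.3]
    - [0.3,0,-0.4]
    - [0.4,0,-0.45]
    - [0.5,0,-0.5]
  delta_rot:
    - [0,0,0]
    - [0,0,0]
    - [0,0,0]
    - [0,0,0]
    - [0,0,0]

```text
clock: 33.57
position: [0.432, -0.0174, 0.2182]
tool_rot: [3.14, 0.001, 1.435]
force: [-0.6, -0.3, -0.6]
grip_width: -0.0001
finger_force: 0.0
```

```bash
python3 tb.py; python3 kn.py x.png; python3 - <<'E'
from h import *
i,d=optics.grab_frame('top'); save('top9.png',i); d=np.array(d); d0=np.load('topd.npy')
for n,u,v in [('sheets',462,250),('clock',148,150),('can',348,135),('former',370,292),('tart',189,299),('handle',244,0)][:5]:
    us,vs=np.meshgrid(np.arange(u-1,u+2),np.arange(v-1,v+2)); us=us.ravel();vs=vs.ravel()
    print(n,np.median(world('top',d,us,vs),0).round(3),np.median(world('top',d0,us,vs),0).round(3))
us,vs=np.meshgrid(np.arange(0,560),np.arange(0,420)); us=us.ravel();vs=vs.ravel(); Q=RI.inv().apply(world('top',d,us,vs)-O)*1000
for c in [(-125,0),(-125,45),(-125,-45),(-60,0),(0,0),(60,0)]:
    m=np.hypot(Q[:,0]-c[0],Q[:,1]-c[1])<10; print(c,m.sum(),np.percentile(Q[m,2],95) if m.any() else 0)
E
```

```text
tcp [-123.09487883 -124.274037    218.18989906] [-0.59531463 -0.3011042  -0.57364895]
6 34 [ -64.9 -171.2   71.1] px 337.0 237.0
12 39 [ -63.7 -171.7   77.3] px 340.0 239.0
18 39 [ -62.3 -171.9   84.2] px 342.0 242.0
24 43 [ -60.3 -171.4   90.2] px 346.0 244.0
30 42 [ -59.2 -171.3   97. ] px 348.0 247.0
36 25 [ -57.1 -170.5  105.5] px 353.0 249.0
42 181 [ -54.1 -172.6  110.9] px 357.0 254.0
48 37 [ -54.3 -174.6  113.7] px 358.0 258.0
at ball px [-191.29126909 -230.15486401   -0.68439362] -34.70392915663662
[ 0.43250155 -0.01553104  0.21871439] [3.13943600e+00 3.69000234e-04 1.43678074e+00] [ 0.05203036  0.20734159 -0.17813082  2.06224794  0.04876886  0.87378451
 -0.28762521]
bar top 1109 9.495392882612183 ((-2.775424003601074, -1.6002311706542969), (56.33583068847656, 14.104068756103516), 64.79165649414062)
pointer 161 [ -7.54584306 -14.1097931 ] theta 2.0618907320021753 axis 2.0013574198398887
mark 65 2.036926845832703 47.510103832721256
skirt 1573 ((-1.6577080488204956, 0.33294907212257385), 29.836618423461914)
sheets [ 0.485 -0.451  0.063] [ 0.485 -0.452  0.063]
clock [0.697 0.312 0.152] [0.697 0.313 0.152]
can [ 0.756 -0.16   0.116] [ 0.757 -0.16   0.115]
former [ 0.379 -0.218  0.082] [ 0.379 -0.219  0.08 ]
tart [0.349 0.226 0.032] [0.348 0.227 0.031]
(-125, 0) 7 117.1098438633375
(-125, 45) 56 117.7734212755068
(-125, -45) 0 0
(-60, 0) 17 124.27003227262317
(0, 0) 57 128.29943694160286
(60, 0) 51 124.6636420823807
```

View pics/top9.png

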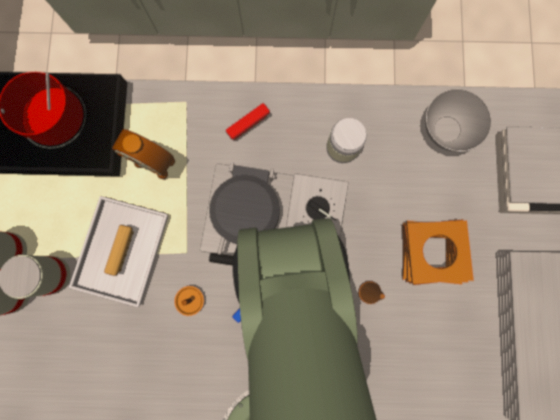

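The brush lies in the tray at (118,250), the shells are shut, the toggle leans back at the expected 0.24 rad, the knob reads 2.00, and none of the bystanders moved.

```bash
python3 -c "
from workcell import workorder
print(workorder.job_done())"
```

```text
the job is handed in; nothing more can be done
None
```

The job is handed in: the brush lies bristles down in the tray, the iron is shut, the knob points to the long mark, the toggle is fully back, and all bystanders stand where they were (no verdict was returned).

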